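# Press the frit home in a chromatography column

### The arm

A 6-joint arm with a two-finger parallel gripper is mounted at the origin on a cart in front of the work surface, level with it; the furniture and walls round the work are solid. World frame = base frame: x ahead of the robot, y to its left, z up, the work surface at z = 0. Lengths are in m, angles in rad, forces in N, time in s.
With the tool pointing down it reaches from about 0.375 to 0.9 m from the base axis. Payload 3.1 kg.
Tool frame: the origin (TCP) lies at the very end of the fingers, on their centre line; the grasp point (between the pads) lies 19 mm behind it; x points along the fingers, z is the direction in which the jaws open and shut, and the axes are right-handed (so a half turn about x gives the same grasp; the last joint's range is limited). The gripper opens to 85 mm and grips with 20 to 120 N. Pads are 22 mm wide; open, the fingers measure 114 mm over their backs; the gripper's body (76 mm by 85 mm) begins 54 mm behind the grasp point. The pads swing forward as they close: fully open they stand 13 mm farther back than shut.
Start: joints at [0.96, 0.527, 1.433, -0, 1.181, -0.178], TCP at [0.262, 0.567, 0.231] pointing down, gripper open.
Joint ranges: [-3.08, 3.08], [-0.75, 2.2], [0.22, 2.44], [-1.43, 4.57], [0, 2.65], [-2.85, 2.85]. Speed limits (rad/s): [2.79, 2.79, 3.14, 3.14, 3.14, 3.14].

### API

Orientations are given as a unit quaternion [x, y, z, w].
In Python, from station import manip, viewer, job gives the robot as it stands.
- The arm moves only by the tool move_arm, never from a script. Its argument "deltas" is one flat list of numbers, 7 for each row, row after row: the finger opening in mm, from 0 to 85.4, then the shift along the tool's x, y, z in mm, then the turn, a rotation vector about the tool's x, y, z in degrees. In form: [jaw, tx, ty, tz, rx, ry, rz, jaw, tx, ty, tz, rx, ry, rz, ...]. A call has 1 to 10 rows; each row shifts and turns the commanded pose from where the row before left it, along the tool's axes as they then stand; what a row does not reach is not made up. A row lasts 1/10 s, in which the tool goes at most 50 mm and 8.59 degrees, less where a joint would pass 70% of its speed; a pose out of reach is approached as far as the arm can. A call is refused whole if a number of a shift passes 50 or a number of a turn 8.59, either way. A call with a gripper value outside its range is refused whole. The fingers move at their own pace and stop on an object; "force" is the grip in N (left out, the last holds). Time passes only in rows, so rows that do not move let the fingers close. It gives the time, the measured TCP pose, the force and the opening at its end, in the units of the state.
- manip.sense(): the state, without advancing time (a new reading comes with each control period).
- viewer.snapshot(name): name is "side" or "top" or "wrist"; returns a dict with "image" (400x640x3 uint8, red, green, blue), "depth" (400x640 float32, m along the optical axis (not along the pixel's ray), 0 where there is no reading), "fovy" (degrees; the focal length in pixels is half the picture's height over the tangent of half this angle, whatever the lens; pixels are square), "cx", "cy" (the principal point, pixels), "R" (3x3) and "t" (3): a world point X has camera coordinates R X + t. Camera axes: x right, y down, z forward; pixel columns grow to the right and rows downward; lengths in m; the calibration is good to about 2 mm. A picture is of the moment at which its call begins.
- job.sign_off(): hands the job in, once; it reports no verdict.
The state is a dict: "t": time; "q": joint angles; "qd": joint speeds; "tau": joint torques, N m; "tcp_pos": TCP position; "tool_rot": TCP orientation; "force": force on the tool from outside, world axes, zero at the start; "ft_torque": the same for the moment, N m; "finger_gap": opening from 0.0 (shut) to 1.0 (fully open).
Only numpy, scipy, OpenCV 4.12 (cv2) and the standard library are available. Lean on these libraries where they do the work, as an engineer would, in place of code of your own. Each camera call takes 0.05 s, during which the arm holds its last target.

### The job

One of the two clear columns still has its white filter disc stuck near the mouth. Take the tamping rod out of its short white holder, push the disc down that column with the rod until it sits firmly on the bottom, then stand the rod back in its holder and let go.

Things in the scene. Friction and masses are not known exactly. Their poses are not given: they have to be found in the camera images.
- rod_grip (a point): Tamping rod, loose, 90 g, standing foot down in its holder. 165 mm long: white foot 24 mm wide and 12 mm thick, 10 mm steel shaft, 28 mm flange, then a round grey grip, 20 mm in diameter, 46 mm tall, with thin black rings. This point: middle of the grip, on the axis, 142 mm above the foot's underside, 23 mm above the flange and 23 mm below the top. z up along the rod; yaw does not matter.
- holder_mouth (a point): Rod holder: short opaque white round socket on a 68 mm foot, fixed to the bench. This point is the centre of its open mouth, 50 mm above the bench; bore 36 mm, floor 38 mm below the mouth, z up. The rod stands in it when its foot rests on that floor; it may lean a little.
- column_mouth (a point): Column to be packed: upright clear tube, bore 36 mm, with a grey rim (49 mm) on a dark base (70 mm), fixed. This point: centre of its open mouth, 110 mm above the bench, 95 mm above the inner floor; z up. A twin column stands elsewhere, on either side; its disc already lies on the bottom and it needs nothing: tell them apart by the height of the disc.
- frit (a joint): Snug white disc (34 mm wide, 8 mm thick) in the column to be packed; metres of travel downward. At 0 its upper face is 12 mm below the mouth; at 0.075 it lies on the bottom (87 mm below the mouth), a hard stop. Starts at 0 to 0.02. Pushing it takes 5 to 7 N all the way and it stays where left; pressing it firmly on the bottom means 10 to 20 N.
Mind the look-alikes: they are no part of the job. What is meant by the part that bears rod_grip is not purple, and is the smaller of those in its own colour. Leave any turquoise look-alike of the part that bears holder_mouth alone.

How it is judged:
On the way, in this order (a step that is already met when the one before it is completed fails the run):
1. the rod is lifted out of its holder (z of rod_grip in the frame of holder_mouth above 0.15 m), for 0.1 s.
2. the rod, inside the column, presses the disc firmly (more than 7 N, if only for a moment) on the bottom (value of joint frit above 0.072 m and horizontal distance between rod_grip and column_mouth below 0.025 m and contact force between rod and frit above 7 N).
At the end, for the whole second after the job is handed in: The disc lies on the bottom of its column (within 3 mm of full travel) and the rod stands at rest, released, in its holder: foot in the socket, grip within 50 mm of the holder's axis and 80 to 110 mm above its mouth, leaning less than 26 degrees (value of joint frit above 0.072 m and horizontal distance between rod_grip and holder_mouth below 0.05 m and z of rod_grip in the frame of holder_mouth between 0.08 and 0.11 m and angle between rod_grip's own z axis and vertical below 0.45 rad and linear speed of rod below 0.02 m/s); the robot touches nothing.
It fails at once if the disc is pushed with the gripper instead of the rod (contact force between the fingers and frit above 1 N).
It also fails if it takes over 43 s, if anything falls off the work surface, if the arm or the gripper's body presses on something with over 40 N, if the wrist force passes 120 N, or if a joint passes its speed limit or range.

## Working session

There is one attempt and no reset: what is moved stays moved. The work goes in short steps, Python scripts to look and compute and a tool call to move; the robot and the scene stay as the last step left them, time stands still between calls to the robot, and variables do not carry over. Pictures are saved under pics/ and viewed, and the job is handed in when it is done.

Besides the shell and the picture viewer there is one more tool, called after "Emit:" by a JSON object that holds its "method" and its "body". move_arm: Moves the arm, as the interface text tells. Its arguments: {"type":"object","properties":{"deltas":{"type":"array"},"force":{"type":"number"}},"required":["deltas"]}

```bash
ls; mkdir -p pics; cat > h.py <<'E'
import numpy as np, cv2, pickle
from station import manip, viewer, job
def snap(n,tag):
    s=viewer.snapshot(n); cv2.imwrite(f'pics/{tag}.png',s['image'][:,:,::-1]); pickle.dump(s,open(f'pics/{tag}.pkl','wb')); return s
def load(tag): return pickle.load(open(f'pics/{tag}.pkl','rb'))
def K(s):
    f=s['image'].shape[0]/2/np.tan(np.radians(s['fovy'])/2); return f
def ray(s,u,v):
    f=K(s); d=np.array([(u-s['cx'])/f,(v-s['cy'])/f,1.]); R=np.array(s['R']);t=np.array(s['t'])
    return -R.T@t, R.T@d
def onz(s,u,v,z):
    c,d=ray(s,u,v); return c+d*(z-c[2])/d[2]
def dep(s,u,v):
    c,d=ray(s,u,v); return c+d*s['depth'][int(v),int(u)]
def proj(s,X):
    p=np.array(s['R'])@np.array(X)+np.array(s['t']); f=K(s); return p[0]/p[2]*f+s['cx'],p[1]/p[2]*f+s['cy']
E
python3 - <<'E'
from h import *
for n in('side','top','wrist'):
    s=snap(n,n+'0'); print(n,s['fovy'],s['cx'],s['cy'],onz(s,320,200,0),ray(s,0,0)[0])
print(manip.sense())
E
```

```text
pics
side 55.31907314258065 312.32277888090596 195.5107668393373 [ 4.86104915e-01 -7.90145012e-02 -1.11022302e-16] [0.47720316 0.47074571 0.81834738]
top 44.14256605132669 320.2951642526766 193.51208728258158 [ 0.53399334 -0.02428247  0.        ] [ 0.30754706 -0.02875294  1.13549729]
wrist 63.59179958483423 317.7032194978274 199.713605005647 [0.2992156  0.55247811 0.        ] [0.19684924 0.59748268 0.37343906]
{'t': 0.15, 'q': array([ 9.59490518e-01,  5.28252438e-01,  1.43359787e+00,  1.48566008e-05,
        1.18137607e+00, -1.78528376e-01]), 'qd': array([ 0.00028522, -0.00180192, -0.00288895, -0.00109637,  0.00038543,
       -0.0004693 ]), 'tau': array([ 1.05884457e-03, -4.42743981e+01, -1.78277063e+01, -2.37163113e-04,
        5.58897533e-03, -3.75234606e-05]), 'tcp_pos': array([0.26179526, 0.56694005, 0.23056174]), 'tool_rot': array([-0.38120116,  0.59622843,  0.38077043,  0.59515647]), 'force': array([-0.3882644 ,  0.30850241, -0.17779665]), 'ft_torque': array([ 0.00619591,  0.03461347, -0.00170652]), 'finger_gap': 0.9981675892017897}
```

View pics/side0.png

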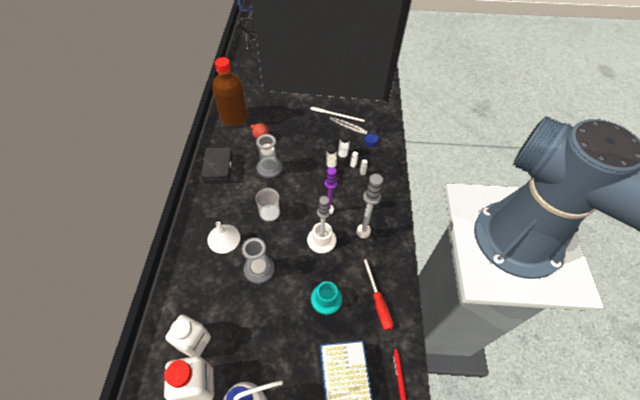

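View pics/top0.png

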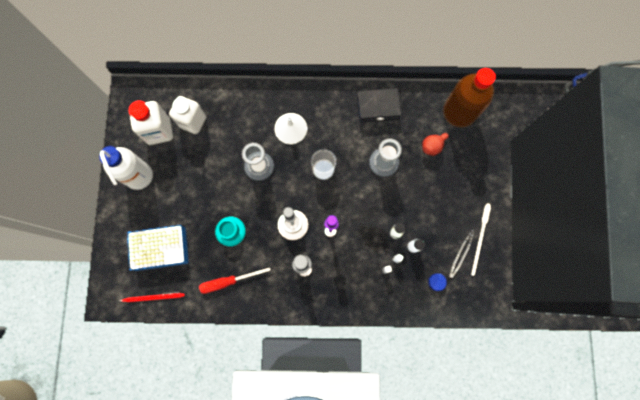

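```bash
python3 - <<'E'
from h import *
s=load('side0');t=load('top0')
a=cv2.resize(s['image'][120:320,190:390,::-1],None,fx=3,fy=3,interpolation=cv2.INTER_CUBIC)[:, :]
cv2.imwrite('pics/side_c.png',a)
b=cv2.resize(t['image'][125:285,200:440,::-1],None,fx=3.3,fy=3.3,interpolation=cv2.INTER_CUBIC)
cv2.imwrite('pics/top_c.png',b)
for n,u,v,z in [('holder',291,222,.05),('rodtop',288,213,.177),('colL',254,154,.11),('colR',390,149,.11),('colLbase',259,167,.01),('colRbase',384,163,.01)]: print(n,onz(t,u,v,z))
E
```

```text
holder [0.4730453  0.03909648 0.05      ]
rodtop [0.47148326 0.03760188 0.177     ]
colL [0.6109843  0.11977803 0.11      ]
colR [ 0.62739787 -0.17444184  0.11      ]
colLbase [0.60888479 0.12101347 0.01      ]
colRbase [ 0.62381973 -0.17404903  0.01      ]
```

View pics/side_c.png

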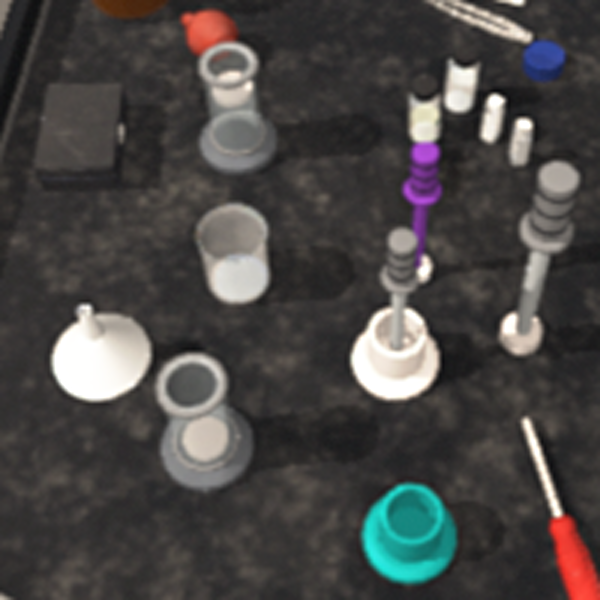

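View pics/top_c.png

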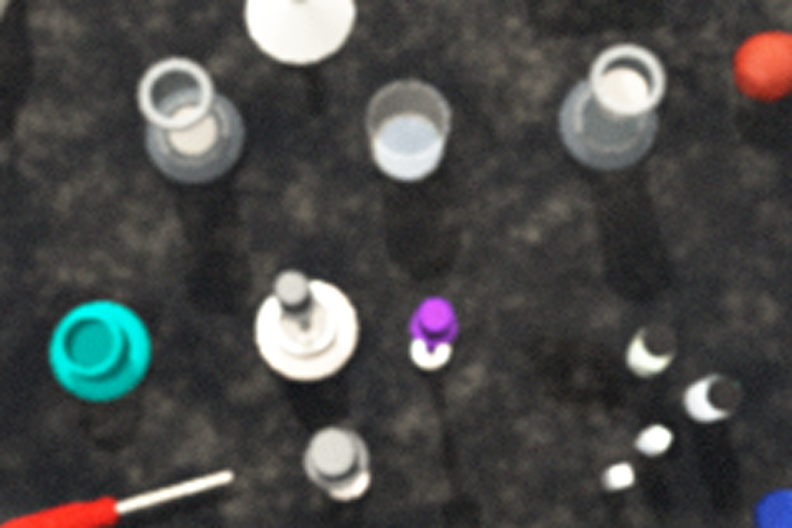

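Candidates: the rods are grey in the white holder (side 323,205), a bigger grey one (374,190) and purple (331,178). The meant one is the smaller grey one, which stands in the white holder (the turquoise socket at 326,297 is left alone). Columns: the far one (side 266,145; top 390,149) has its disc just under the rim, so it is the one to pack. The near one (side 255,255; top 254,154) has its disc at the bottom. The crops confirm this. Next I measure precisely.

```bash
python3 - <<'E'
from h import *
s=load('side0');t=load('top0')
def crop(im,x0,y0,w,h,f,name):
    a=cv2.resize(im['image'][y0:y0+h,x0:x0+w,::-1],None,fx=f,fy=f,interpolation=cv2.INTER_CUBIC)
    for k in range(0,w,10): cv2.line(a,(k*f,0),(k*f,6 ),(0,255,255),1); cv2.putText(a,str(x0+k),(k*f,18),0,.35,(0,255,255),1)
    for k in range(0,h,10): cv2.line(a,(0,k*f),(6,k*f),(0,255,255),1); cv2.putText(a,str(y0+k),(8,k*f+4),0,.35,(0,255,255),1)
    return a
A=crop(s,245,130,50,50,8,'');B=crop(t,360,132,50,50,8,'');cv2.imwrite('pics/col.png',np.hstack([A,B]))
A=crop(s,300,190,50,64,8,'');B=crop(t,268,195,50,64,8,'');cv2.imwrite('pics/rod.png',np.hstack([A,B]))
E
```

```text
(no output)
```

View pics/col.png

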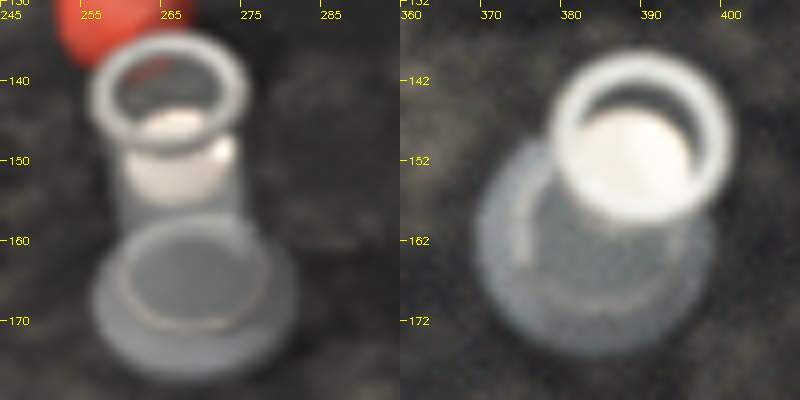

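View pics/rod.png

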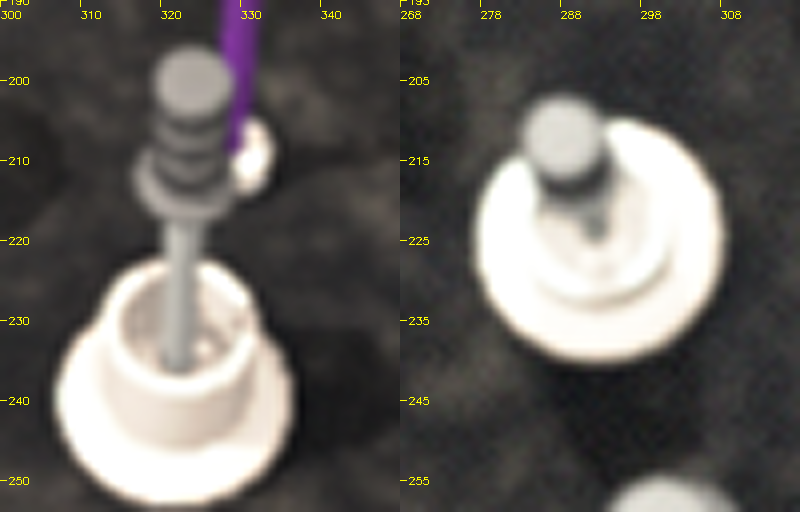

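```bash
python3 - <<'E'
from h import *
s=load('side0');t=load('top0')
def tri(a,b):
    c1,d1=ray(s,*a);c2,d2=ray(t,*b);d1/=np.linalg.norm(d1);d2/=np.linalg.norm(d2)
    k=np.linalg.lstsq(np.c_[d1,-d2],c2-c1,rcond=None)[0];p,q=c1+k[0]*d1,c2+k[1]*d2
    return (p+q)/2,np.linalg.norm(p-q)
h=.44
print('col',tri((266.1-h,141.7-h),(390.3-h,149.2-h)),onz(s,266.1-h,141.7-h,.11),onz(t,390.3-h,149.2-h,.11))
print('rodtop',tri((324.4-h,200-h),(288.3-h,212-h)),onz(s,324.4-h,200-h,.177),onz(t,288.3-h,212-h,.177))
print('holder',onz(s,322.6-h,230.7-h,.05),'foot top view',onz(t,293.1-h,224.9-h,.006))
# shaft direction: shaft visible near mouth plane in side: 
print('shaft@mouth side',onz(s,322.3-h,235.5-h,.03))
# depth of scene, clutter heights
for n,im in(('side',s),('top',t)):
    D=im['depth']; print(n,(D>0).mean())
f=K(t)
v,u=np.mgrid[0:400,0:640]; D=t['depth']; R=np.array(t['R']);T=np.array(t['t'])
P=(np.stack([(u-t['cx'])/f*D,(v-t['cy'])/f*D,D],-1)-T)@R
for n,(x0,x1,y0,y1) in dict(rod=(283,293,207,217),big=(295,308,255,272),purp=(324,338,215,232),col=(378,402,138,160),colL=(242,266,143,166),bottle=(445,495,68,125),beaker=(310,338,148,180),funnel=(274,308,112,145)).items():
    p=P[y0:y1,x0:x1].reshape(-1,3); z=p[:,2]; k=z>z.max()-.012; print(n,z.max().round(3),p[k].mean(0).round(3),k.sum())
E
```

```text
col (array([ 0.62981306, -0.17479314,  0.10619354]), np.float64(0.0013243976277782935)) [ 0.62966242 -0.17160766  0.11      ] [ 0.62793516 -0.17414493  0.11      ]
rodtop (array([0.47539346, 0.0378495 , 0.17598391]), np.float64(0.0017417895933194436)) [0.47623261 0.03824797 0.177     ] [0.47435583 0.03796726 0.177     ]
holder [0.47607053 0.03793813 0.05      ] foot top view [0.47408196 0.03784094 0.006     ]
shaft@mouth side [0.47608896 0.03954568 0.03      ]
side 0.99612890625
top 0.99591015625
rod 0.181 [0.474 0.038 0.177] 77
big 1.135 [ 0.308 -0.029  1.135] 1
purp 1.135 [ 0.308 -0.029  1.135] 1
col 1.135 [ 0.308 -0.029  1.135] 2
colL 1.135 [ 0.308 -0.029  1.135] 3
bottle 1.135 [ 0.308 -0.029  1.135] 12
beaker 1.135 [ 0.308 -0.029  1.135] 5
funnel 1.135 [ 0.308 -0.029  1.135] 3
```

View pics/wrist0.png

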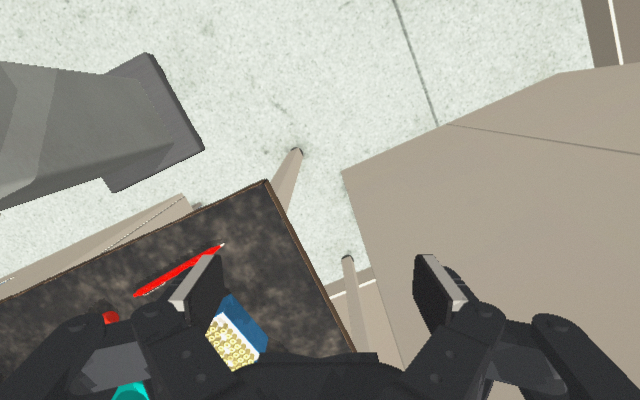

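```bash
python3 - <<'E'
from h import *
from scipy.spatial.transform import Rotation as Ro
t=load('top0');f=K(t)
v,u=np.mgrid[0:400,0:640]; D=t['depth']; R=np.array(t['R']);T=np.array(t['t'])
P=(np.stack([(u-t['cx'])/f*D,(v-t['cy'])/f*D,D],-1)-T)@R
for n,(x0,x1,y0,y1) in dict(rod=(283,293,207,217),big=(290,314,250,277),purp=(322,340,213,236),col=(378,402,138,160),colL=(242,266,143,166),bottle=(445,495,68,125),beaker=(310,338,148,180),funnel=(274,308,112,145),vials=(380,430,220,275),box=(360,400,88,122)).items():
    p=P[y0:y1,x0:x1].reshape(-1,3);p=p[D[y0:y1,x0:x1].ravel()>0]; z=p[:,2]; k=z>z.max()-.012; print(n,z.max().round(3),p[k].mean(0).round(3),k.sum())
st=manip.sense();M=Ro.from_quat(st['tool_rot']).as_matrix();print(M.round(4));
print('d',((np.array([.475,.038,.30])-st['tcp_pos'])@M*1000).round(1))
E
```

```text
rod 0.181 [0.474 0.038 0.177] 77
big 0.223 [0.373 0.009 0.219] 165
purp 0.169 [ 0.46  -0.049  0.164] 82
col 0.114 [ 0.628 -0.174  0.109] 198
colL 0.115 [0.613 0.122 0.109] 197
bottle 0.203 [ 0.757 -0.359  0.198] 259
beaker 0.075 [ 0.615 -0.031  0.069] 102
funnel 0.078 [0.707 0.05  0.071] 20
vials 0.073 [ 0.444 -0.22   0.068] 189
box 0.044 [ 0.764 -0.161  0.036] 1016
[[-9.000e-04 -9.078e-01  4.194e-01]
 [-1.300e-03  4.194e-01  9.078e-01]
 [-1.000e+00  3.000e-04 -1.600e-03]]
d [ -68.9 -415.4 -390.9]
```

Emit:
{"method": "move_arm", "body": {"deltas": [50,-14,0,0,0,0,0,50,-14,-15,-15,0,0,0,50,-14,-35,-33,0,0,0,50,-14,-35,-33,0,0,0,50,-14,-35,-33,0,0,0,50,0,-35,-33,0,0,0,50,0,-35,-33,0,0,0,50,0,-35,-33,0,0,0,50,0,-35,-33,0,0,0,50,0,-35,-33,0,0,0], "force": 60}}

```text
t: 1.15
tcp_pos: [0.4129, 0.1888, 0.3012]
tool_rot: [-0.381, 0.596, 0.381, 0.596]
force: [1.5, 0.3, 0.0]
finger_gap: 0.586
```

Emit:
{"method": "move_arm", "body": {"deltas": [50,0,-35,-33,0,0,0,50,0,-35,-33,0,0,0,50,0,-30,-28,0,0,0,50,0,-20,-19,0,0,0,50,0,-10,-10,0,0,0,50,0,0,0,0,0,0,50,0,0,0,0,0,0]}}

```text
t: 1.85
tcp_pos: [0.4784, 0.0254, 0.301]
tool_rot: [-0.38, 0.596, 0.382, 0.595]
force: [1.1, 0.8, -0.6]
finger_gap: 0.586
```

```bash
cat >> h.py <<'E'
from scipy.spatial.transform import Rotation as Ro
def to(p):
    st=manip.sense();M=Ro.from_quat(st['tool_rot']).as_matrix()
    print('t',st['t'],'tcp',st['tcp_pos'].round(4),'F',st['force'].round(2),'gap',round(st['finger_gap']*85.4,1)); 
    print('tilt x',M[:,0].round(4),'jaw',M[:,2].round(3))
    print('delta mm',((np.array(p)-st['tcp_pos'])@M*1000).round(1))
E
python3 - <<'E'
from h import *
snap('wrist','w1')
to([.475,.038,.138])
E
```

```text
t 1.9 tcp [0.4783 0.0257 0.301 ] F [-0.47  0.41  0.18] gap 49.9
tilt x [-1.2e-03  9.0e-04 -1.0e+00] jaw [0.418 0.908 0.   ]
delta mm [163.    7.9   9.7]
```

View pics/w1.png

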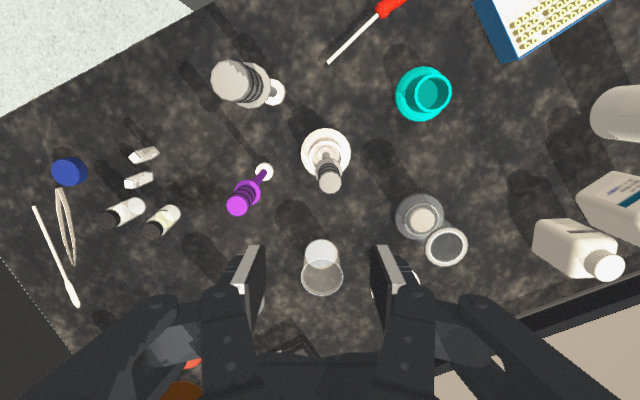

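The wrist view shows the target rod's top at (330,182) in the white socket. The big grey rod (230,80), purple rod (237,205) and turquoise socket (425,95) are clear of it.

```bash
python3 - <<'E'
from h import *
s=load('w1'); print(onz(s,330,182,.177), proj(s,[.475,.038,.177]), onz(s,446,246,.11))
E
```

```text
[0.47578098 0.03852003 0.177     ] (np.float64(329.06432587496636), np.float64(181.43766248447454)) [0.61401554 0.12262551 0.11      ]
```

Emit:
{"method": "move_arm", "body": {"deltas": [50,10,8,10,0,0,0,50,30,0,0,0,0,0,50,30,0,0,0,0,0,50,30,0,0,0,0,0,50,25,0,0,0,0,0,50,20,0,0,0,0,0,50,12,0,0,0,0,0,50,6,0,0,0,0,0,50,0,0,0,0,0,0]}}

```text
t: 2.8
tcp_pos: [0.475, 0.0383, 0.1374]
tool_rot: [-0.381, 0.596, 0.382, 0.595]
force: [0.7, 0.1, 0.2]
finger_gap: 0.584
```

```bash
python3 - <<'E'
from h import *
snap('wrist','w2');snap('side','s2')
to([.475,.038,.138])
E
python3 -c "
import cv2,numpy as np
a=cv2.imread('pics/w2.png');b=cv2.imread('pics/s2.png')[130:280,230:430]
cv2.imwrite('pics/m2.png',np.hstack([cv2.resize(a,(480,300)),cv2.resize(b,(320,300))[:, :320]]))"
```

```text
t 2.9 tcp [0.4762 0.0377 0.1385] F [-0.88 -0.18 -0.2 ] gap 50.0
tilt x [ 6.e-04  0.e+00 -1.e+00] jaw [0.418 0.908 0.   ]
delta mm [ 0.5  1.2 -0.2]
```

View pics/m2.png

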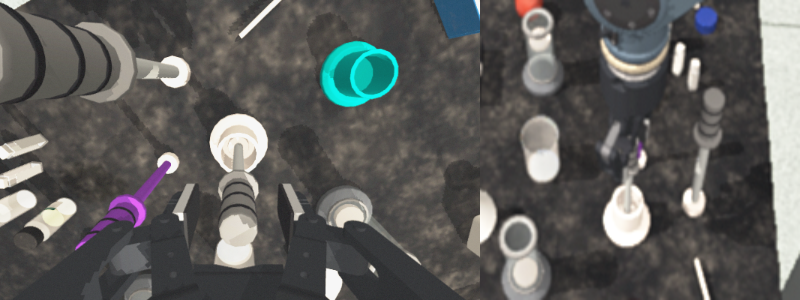

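The rod's grip is centred between the open fingers in the wrist view (at about 238,210 of the montage). I close now.

Emit:
{"method": "move_arm", "body": {"deltas": [10,0,0,0,0,0,0,10,0,0,0,0,0,0,10,0,0,0,0,0,0,10,0,0,0,0,0,0,10,0,0,0,0,0,0,10,0,0,0,0,0,0], "force": 80}}

```text
t: 3.5
tcp_pos: [0.4768, 0.0369, 0.1391]
tool_rot: [-0.381, 0.595, 0.38, 0.596]
force: [-0.1, 1.3, 5.9]
finger_gap: 0.216
```

```bash
python3 - <<'E'
from h import *
snap('wrist','w3')
to([.475,.038,.138])
E
```

```text
t 3.55 tcp [0.4768 0.0368 0.1391] F [-0.35  1.61  5.46] gap 18.1
tilt x [ 2.e-03  1.e-04 -1.e+00] jaw [0.42  0.908 0.001]
delta mm [1.1 2.1 0.3]
```

View pics/w3.png

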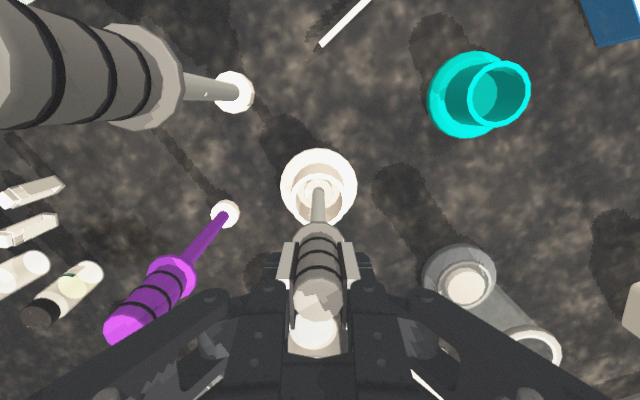

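Emit:
{"method": "move_arm", "body": {"deltas": [10,-10,0,0,0,0,0,10,-20,0,0,0,0,0,10,-25,0,0,0,0,0,10,-25,0,0,0,0,0,10,-25,0,0,0,0,0,10,-25,0,0,0,0,0,10,-15,0,0,0,0,0,10,-5,0,0,0,0,0,10,0,0,0,0,0,0,10,0,0,0,0,0,0]}}

```text
t: 4.55
tcp_pos: [0.4753, 0.0369, 0.2874]
tool_rot: [-0.381, 0.596, 0.381, 0.595]
force: [0.2, -0.6, -1.3]
finger_gap: 0.211
```

```bash
python3 - <<'E'
from h import *
snap('wrist','w4');snap('side','s4')
to([.629,-.173,.29])
E
python3 -c "
import cv2,numpy as np
a=cv2.imread('pics/w4.png');b=cv2.imread('pics/s4.png')[50:250,200:413]
cv2.imwrite('pics/m4.png',np.hstack([cv2.resize(a,(480,300)),cv2.resize(b,(320,300))[:, :320]]))"
```

```text
t 4.65 tcp [0.4753 0.037  0.2871] F [-0.39 -0.29 -0.78] gap 18.5
tilt x [-2.7e-03  4.0e-04 -1.0e+00] jaw [ 0.42   0.908 -0.001]
delta mm [  -3.4 -227.6 -126.1]
```

View pics/m4.png

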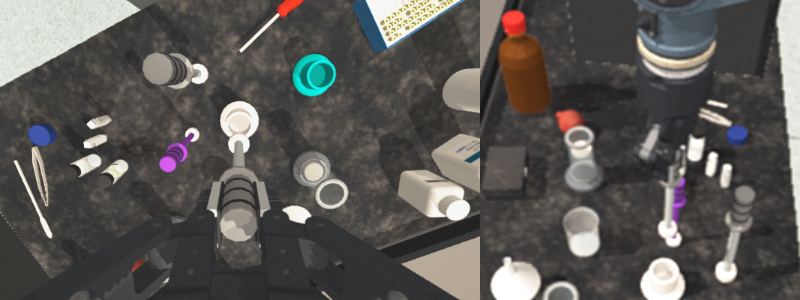

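Emit:
{"method": "move_arm", "body": {"deltas": [10,0,-12,-7,0,0,0,10,0,-25,-14,0,0,0,10,0,-30,-17,0,0,0,10,0,-35,-19,0,0,0,10,0,-35,-19,0,0,0,10,0,-35,-19,0,0,0,10,0,-30,-17,0,0,0,10,0,-18,-10,0,0,0,10,0,-8,-4,0,0,0,10,0,0,0,0,0,0]}}

```text
t: 5.65
tcp_pos: [0.6305, -0.1745, 0.287]
tool_rot: [-0.38, 0.596, 0.381, 0.596]
force: [0.0, -0.3, -0.4]
finger_gap: 0.213
```

```bash
python3 - <<'E'
from h import *
a=snap('wrist','w5');b=snap('side','s5');c=snap('top','t5')
to([.629,-.173,.29])
cv2.imwrite('pics/m5.png',np.hstack([cv2.resize(a['image'][100:400,170:490,::-1],(400,375)),cv2.resize(b['image'][60:200,200:350,::-1],(400,375))]))
E
```

```text
t 5.8 tcp [ 0.6295 -0.1721  0.2879] F [ 0.06  0.22 -2.11] gap 18.4
tilt x [-0.0015  0.001  -1.    ] jaw [0.419 0.908 0.   ]
delta mm [-2.1  0.  -1. ]
```

View pics/m5.png

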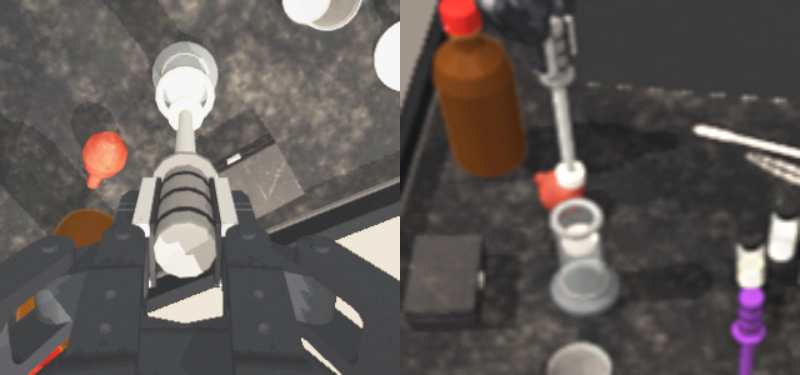

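View pics/t5.png

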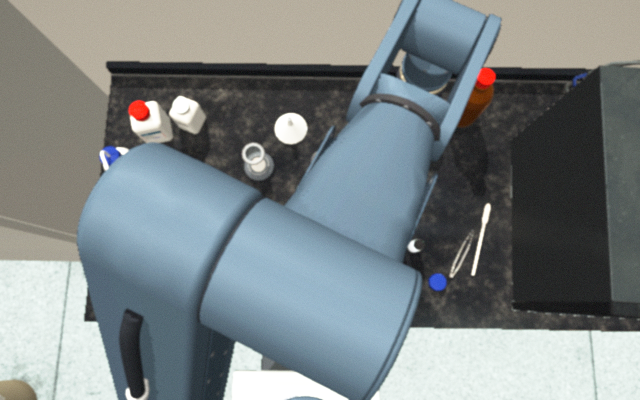

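```bash
python3 - <<'E'
from h import *
a=load('w5');b=load('s5')
for im,n,x0,y0 in((a,'w',290,120),(b,'s',245,105)):
    A=cv2.resize(im['image'][y0:y0+60,x0:x0+50,::-1],None,fx=8,fy=8,interpolation=cv2.INTER_CUBIC)
    for X,col in(([.6295,-.1725,.161],(0,0,255)),([.6295,-.1725,.173],(0,255,0)),([.629,-.173,.11],(255,0,0))):
        u,v=proj(im,X);print(n,u,v); cv2.circle(A,(int((u-x0+.5)*8),int((v-y0+.5)*8)),3,col,-1)
    globals()['o'+n]=A
cv2.imwrite('pics/m5b.png',np.hstack([ow,os]))
E
```

```text
w 318.9724427230588 188.38210414595136
w 319.030276145188 192.0361386299514
w 318.11632325998596 175.48805695994764
s 263.81406458605835 126.36255254039995
s 263.3266019117975 122.72028907682783
s 265.9989615654203 140.86104235975884
```

View pics/m5b.png

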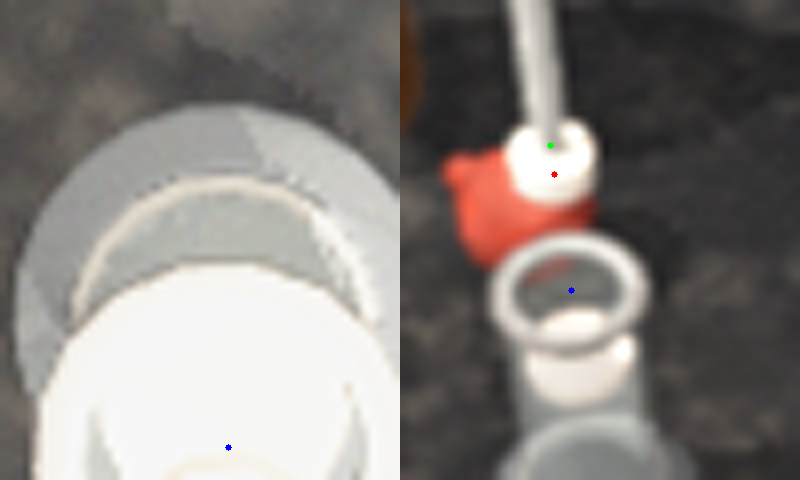

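Emit:
{"method": "move_arm", "body": {"deltas": [10,8,0,-1,0,0,0,10,15,0,0,0,0,0,10,12,0,0,0,0,0,10,10,0,0,0,0,0,10,8,0,0,0,0,0,10,6,0,0,0,0,0,10,4,0,0,0,0,0,10,0,0,0,0,0,0], "force": 110}}

```text
t: 6.6
tcp_pos: [0.6296, -0.174, 0.2247]
tool_rot: [-0.381, 0.596, 0.381, 0.596]
force: [0.6, 0.2, -0.7]
finger_gap: 0.203
```

```bash
python3 - <<'E'
from h import *
a=snap('wrist','w6');b=snap('side','s6')
to([.629,-.173,.15])
cv2.imwrite('pics/m6.png',np.hstack([cv2.resize(a['image'][100:400,170:490,::-1],(400,375)),cv2.resize(b['image'][90:190,225:325,::-1],(400,375))]))
E
```

```text
t 6.7 tcp [ 0.6301 -0.1742  0.2255] F [ 0.73 -0.09 -1.4 ] gap 17.7
tilt x [ 6.e-04 -3.e-04 -1.e+00] jaw [ 0.419  0.908 -0.   ]
delta mm [75.5  1.5  0.6]
```

View pics/m6.png

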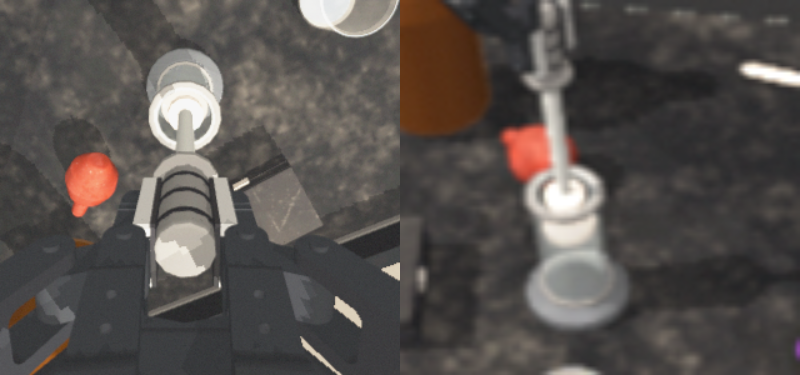

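The foot is in the mouth and centred in both views, with side forces near zero. I push down to just short of the bottom.

Emit:
{"method": "move_arm", "body": {"deltas": [10,6,1,0,0,0,0,10,8,0,0,0,0,0,10,8,0,0,0,0,0,10,8,0,0,0,0,0,10,8,0,0,0,0,0,10,8,0,0,0,0,0,10,8,0,0,0,0,0,10,8,0,0,0,0,0,10,5,0,0,0,0,0,10,0,0,0,0,0,0]}}

```text
t: 7.7
tcp_pos: [0.6287, -0.1735, 0.1572]
tool_rot: [-0.381, 0.596, 0.381, 0.596]
force: [-0.5, 0.1, -1.7]
finger_gap: 0.211
```

```bash
python3 - <<'E'
from h import *
to([.629,-.173,.15])
E
```

```text
t 7.7 tcp [ 0.6287 -0.1735  0.1572] F [-0.47  0.09 -1.74] gap 18.0
tilt x [-9.e-04  5.e-04 -1.e+00] jaw [0.419 0.908 0.   ]
delta mm [ 7.2 -0.1  0.6]
```

```bash
python3 - <<'E'
from h import *
a=snap('wrist','w7');b=snap('side','s7')
to([.629,-.173,.15])
cv2.imwrite('pics/m7.png',np.hstack([cv2.resize(a['image'][100:400,170:490,::-1],(400,375)),cv2.resize(b['image'][110:190,235:315,::-1],(400,375))]))
E
```

```text
t 7.8 tcp [ 0.6284 -0.1734  0.1573] F [ 0.18 -0.47 -0.82] gap 17.7
tilt x [-1.6e-03  7.0e-04 -1.0e+00] jaw [ 0.419  0.908 -0.   ]
delta mm [ 7.3 -0.4  0.6]
```

View pics/m7.png

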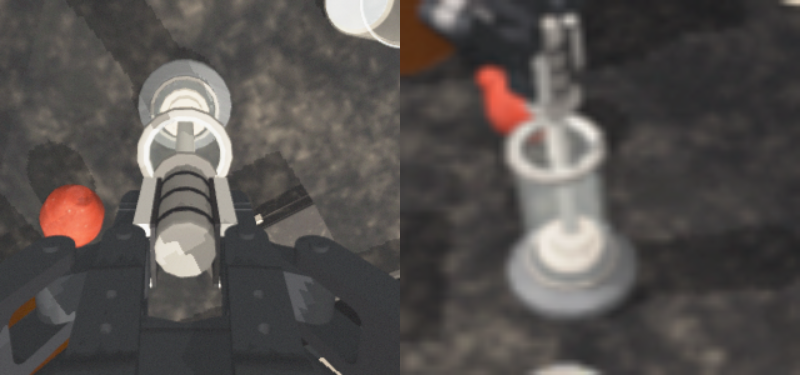

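The disc went down ahead of the foot and is near the base, about 7 mm to go. I finish in small steps and watch the force.

Emit:
{"method": "move_arm", "body": {"deltas": [10,3,0,0,0,0,0,10,2,0,0,0,0,0,10,1,0,0,0,0,0]}}

```text
t: 8.1
tcp_pos: [0.6288, -0.1736, 0.1524]
tool_rot: [-0.381, 0.596, 0.381, 0.596]
force: [-0.7, 1.4, 4.2]
finger_gap: 0.21
```

Emit:
{"method": "move_arm", "body": {"deltas": [10,1,0,0,0,0,0]}}

```text
t: 8.2
tcp_pos: [0.6289, -0.1736, 0.1515]
tool_rot: [-0.381, 0.596, 0.381, 0.596]
force: [-0.9, 0.3, 4.4]
finger_gap: 0.21
```

Emit:
{"method": "move_arm", "body": {"deltas": [10,1,0,0,0,0,0]}}

```text
t: 8.3
tcp_pos: [0.6289, -0.1736, 0.1504]
tool_rot: [-0.381, 0.596, 0.381, 0.596]
force: [-1.3, 0.4, 3.8]
finger_gap: 0.205
```

Emit:
{"method": "move_arm", "body": {"deltas": [10,1,0,0,0,0,0]}}

```text
t: 8.4
tcp_pos: [0.6292, -0.1737, 0.1502]
tool_rot: [-0.381, 0.596, 0.381, 0.596]
force: [-3.1, 1.1, 11.5]
finger_gap: 0.206
```

Emit:
{"method": "move_arm", "body": {"deltas": [10,1,0,0,0,0,0]}}

```text
t: 8.5
tcp_pos: [0.6294, -0.1738, 0.1501]
tool_rot: [-0.381, 0.595, 0.381, 0.596]
force: [-3.2, 1.0, 15.4]
finger_gap: 0.209
```

The force rises from 4 to 15 N with no travel at the expected height, so the disc is on the hard stop. I look once, then retract.

```bash
python3 - <<'E'
from h import *
b=snap('side','s8')
to([.629,-.173,.29])
cv2.imwrite('pics/m8.png',cv2.resize(b['image'][110:190,235:315,::-1],(500,500)))
E
```

```text
t 8.55 tcp [ 0.6294 -0.1738  0.1501] F [-2.59  1.85 11.53] gap 17.8
tilt x [ 1.3e-03 -7.0e-04 -1.0e+00] jaw [ 0.419  0.908 -0.   ]
delta mm [-139.9    0.5    0.6]
```

View pics/m8.png

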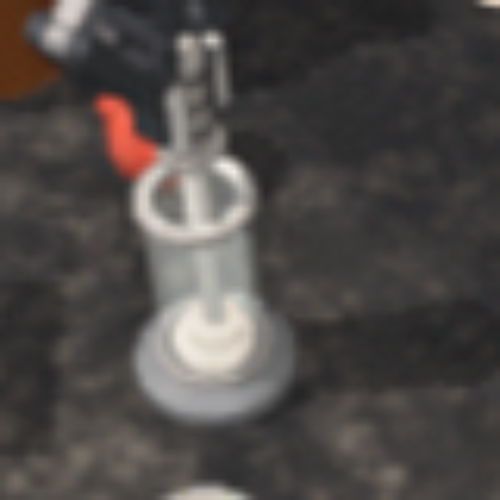

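Emit:
{"method": "move_arm", "body": {"deltas": [10,-6,0,0,0,0,0,10,-12,0,0,0,0,0,10,-15,0,0,0,0,0,10,-18,0,0,0,0,0,10,-20,0,0,0,0,0,10,-20,0,0,0,0,0,10,-20,0,0,0,0,0,10,-18,0,0,0,0,0,10,-12,0,0,0,0,0,10,0,0,0,0,0,0]}}

```text
t: 9.55
tcp_pos: [0.6301, -0.1741, 0.292]
tool_rot: [-0.383, 0.595, 0.379, 0.597]
force: [-0.0, -0.2, -1.4]
finger_gap: 0.203
```

```bash
python3 - <<'E'
from h import *
a=snap('wrist','w9');b=snap('side','s9')
to([.4753,.0375,.29])
cv2.imwrite('pics/m9.png',np.hstack([cv2.resize(a['image'][100:400,170:490,::-1],(400,375)),cv2.resize(b['image'][60:200,200:350,::-1],(400,375))]))
E
```

```text
t 9.65 tcp [ 0.6287 -0.1735  0.289 ] F [-0.27 -0.07 -1.52] gap 17.5
tilt x [-3.e-04  1.e-04 -1.e+00] jaw [ 0.419  0.908 -0.   ]
delta mm [ -0.9 227.7 127.2]
```

View pics/m9.png

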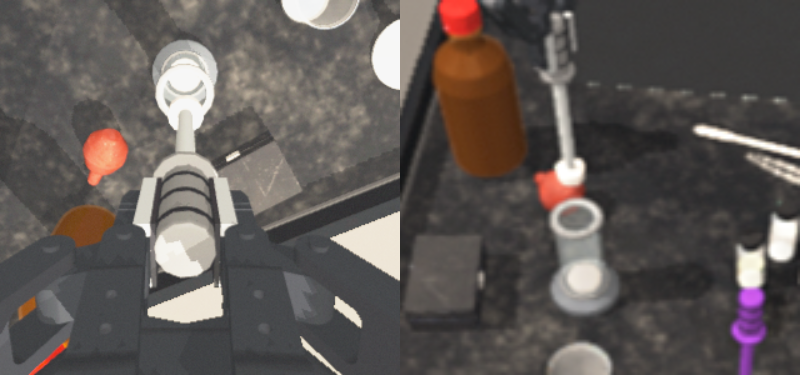

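The disc lies at the bottom (side crop 583,278) and the rod is out. I carry it back.

Emit:
{"method": "move_arm", "body": {"deltas": [10,0,12,7,0,0,0,10,0,25,14,0,0,0,10,0,30,17,0,0,0,10,0,35,20,0,0,0,10,0,35,19,0,0,0,10,0,35,19,0,0,0,10,0,30,17,0,0,0,10,0,18,10,0,0,0,10,0,8,4,0,0,0,10,0,0,0,0,0,0]}}

```text
t: 10.65
tcp_pos: [0.4748, 0.0378, 0.2891]
tool_rot: [-0.381, 0.596, 0.381, 0.595]
force: [0.7, 0.0, -1.3]
finger_gap: 0.209
```

```bash
python3 - <<'E'
from h import *
a=snap('wrist','w10');b=snap('side','s10')
to([.475,.038,.138])
cv2.imwrite('pics/m10.png',np.hstack([cv2.resize(a['image'][100:400,170:490,::-1],(400,375)),cv2.resize(b['image'][150:270,265:385,::-1],(400,375))]))
E
```

```text
t 10.75 tcp [0.4763 0.0365 0.2893] F [ 0.3   0.31 -0.86] gap 17.7
tilt x [ 1.3e-03 -8.0e-04 -1.0e+00] jaw [ 0.42   0.908 -0.   ]
delta mm [151.3   2.1   0.8]
```

View pics/m10.png

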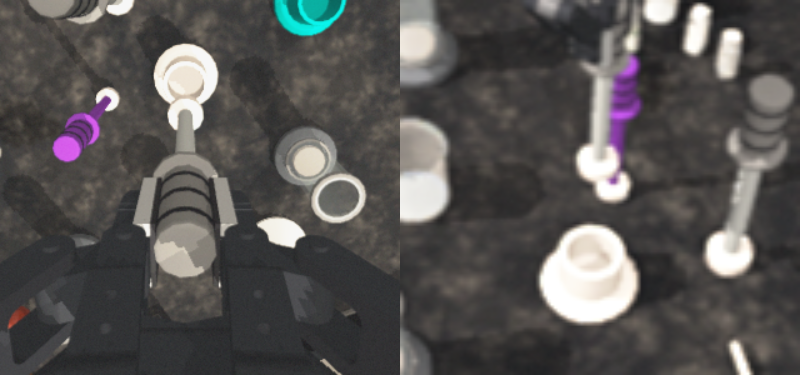

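The foot is above the socket, with a clear view. I lower in two stages.

Emit:
{"method": "move_arm", "body": {"deltas": [10,10,1,0,0,0,0,10,25,0,0,0,0,0,10,30,0,0,0,0,0,10,25,0,0,0,0,0,10,15,0,0,0,0,0,10,12,0,0,0,0,0,10,10,0,0,0,0,0,10,8,0,0,0,0,0,10,6,0,0,0,0,0,10,0,0,0,0,0,0]}}

```text
t: 11.75
tcp_pos: [0.4741, 0.0376, 0.1475]
tool_rot: [-0.381, 0.596, 0.381, 0.595]
force: [0.3, 0.1, -1.4]
finger_gap: 0.207
```

```bash
python3 - <<'E'
from h import *
a=snap('wrist','w11');b=snap('side','s11')
to([.475,.038,.139])
cv2.imwrite('pics/m11.png',np.hstack([cv2.resize(a['image'][100:400,170:490,::-1],(400,375)),cv2.resize(b['image'][150:270,265:385,::-1],(400,375))]))
E
```

```text
t 11.85 tcp [0.4746 0.0377 0.1484] F [-0.14 -0.29 -1.55] gap 17.8
tilt x [ 5.e-04 -1.e-04 -1.e+00] jaw [0.419 0.908 0.   ]
delta mm [ 9.4 -0.2  0.5]
```

View pics/m11.png

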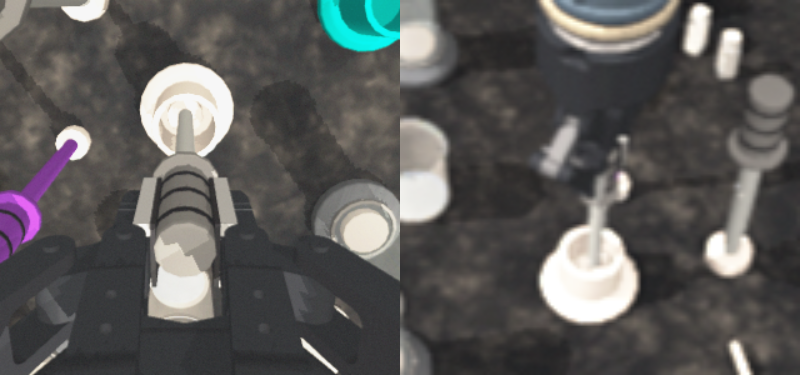

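The foot is inside the socket. I seat it gently.

Emit:
{"method": "move_arm", "body": {"deltas": [10,4,0,0,0,0,0,10,3,0,0,0,0,0,10,1,0,0,0,0,0,10,0,0,0,0,0,0]}}

```text
t: 12.25
tcp_pos: [0.4742, 0.0378, 0.1401]
tool_rot: [-0.381, 0.596, 0.381, 0.596]
force: [0.1, 0.5, -1.0]
finger_gap: 0.204
```

Emit:
{"method": "move_arm", "body": {"deltas": [10,1,0,0,0,0,0,10,0,0,0,0,0,0]}}

```text
t: 12.45
tcp_pos: [0.4744, 0.0377, 0.1392]
tool_rot: [-0.381, 0.596, 0.381, 0.596]
force: [-0.1, 0.3, -0.6]
finger_gap: 0.203
```

Emit:
{"method": "move_arm", "body": {"deltas": [10,1,0,0,0,0,0,10,0,0,0,0,0,0]}}

```text
t: 12.65
tcp_pos: [0.4747, 0.0377, 0.1392]
tool_rot: [-0.381, 0.595, 0.381, 0.596]
force: [-2.5, -0.1, 7.3]
finger_gap: 0.208
```

Emit:
{"method": "move_arm", "body": {"deltas": [10,0.5,0,0,0,0,0,10,0,0,0,0,0,0]}}

```text
t: 12.85
tcp_pos: [0.4748, 0.0376, 0.1392]
tool_rot: [-0.381, 0.595, 0.381, 0.596]
force: [-1.6, 0.1, 11.6]
finger_gap: 0.209
```

The rod is seated on the floor of the socket. I relax the push, open gradually and let it stand.

Emit:
{"method": "move_arm", "body": {"deltas": [10,-2,0,0,0,0,0,24,0,0,0,0,0,0,28,0,0,0,0,0,0,36,0,0,0,0,0,0,50,0,0,0,0,0,0,50,0,0,0,0,0,0,50,0,0,0,0,0,0], "force": 30}}

```text
t: 13.55
tcp_pos: [0.4743, 0.0377, 0.1396]
tool_rot: [-0.381, 0.596, 0.381, 0.596]
force: [0.0, 0.7, 0.1]
finger_gap: 0.587
```

```bash
python3 - <<'E'
from h import *
a=snap('wrist','w12');b=snap('side','s12')
to([.475,.038,.139])
cv2.imwrite('pics/m12.png',np.hstack([cv2.resize(a['image'][100:400,170:490,::-1],(400,375)),cv2.resize(b['image'][150:270,265:385,::-1],(400,375))]))
E
```

```text
t 13.65 tcp [0.4743 0.0377 0.1397] F [ 0.3  -0.15 -0.77] gap 49.9
tilt x [-1.e-04 -0.e+00 -1.e+00] jaw [ 0.419  0.908 -0.   ]
delta mm [ 0.7 -0.5  0.5]
```

View pics/m12.png

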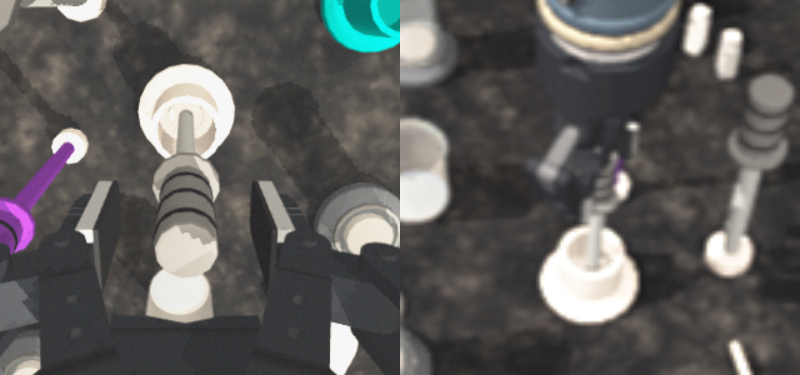

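The rod stands upright and free, midway between the fingers. I retreat straight up.

Emit:
{"method": "move_arm", "body": {"deltas": [50,-5,0,0,0,0,0,50,-15,0,0,0,0,0,50,-25,0,0,0,0,0,50,-30,0,0,0,0,0,50,-30,0,0,0,0,0,50,-25,0,0,0,0,0,50,-15,0,0,0,0,0,50,-5,0,0,0,0,0,50,0,0,0,0,0,0,50,0,0,0,0,0,0]}}

```text
t: 14.65
tcp_pos: [0.4736, 0.0378, 0.2889]
tool_rot: [-0.381, 0.596, 0.381, 0.595]
force: [0.2, 0.6, -0.5]
finger_gap: 0.586
```

```bash
python3 - <<'E'
from h import *
a=snap('wrist','w13');b=snap('side','s13')
to([.475,.038,.139])
print(proj(a,[.475,.038,.177]),proj(a,[.475,.038,.05]))
cv2.imwrite('pics/m13.png',np.hstack([cv2.resize(a['image'][100:400,170:490,::-1],(400,375)),cv2.resize(b['image'][110:270,235:395,::-1],(400,375))]))
E
```

```text
t 14.75 tcp [0.4736 0.0378 0.2886] F [-0.18  0.55 -0.22] gap 49.9
tilt x [-2.5e-03  4.0e-04 -1.0e+00] jaw [ 0.419  0.908 -0.001]
delta mm [149.6  -1.6   0.9]
(np.float64(318.25968470515505), np.float64(196.2080919960491)) (np.float64(318.10441244337665), np.float64(167.16965703436065))
```

View pics/m13.png

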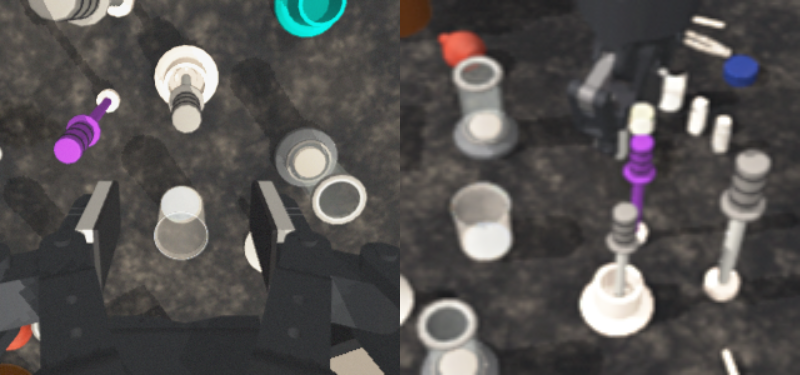

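The rod stands upright in the white socket (side crop 622,240). Both discs lie on the bottom of their columns, and the gripper is clear. I hand in.

```bash
python3 - <<'E'
from h import *
print(job.sign_off())
E
```

```text
the job is handed in; nothing more can be done
None
```

I packed the far column and stood the rod back in its white holder. The job was handed in at about 14.8 s; the sign-off gave no verdict.

- **Rod:** I used the smaller grey rod from the white holder. The purple rod, the bigger grey rod and the turquoise socket were not touched.
- **Pressing:** The disc went down to a hard stop with the gripper tip at z = 0.150 m, as expected. The wrist force there reached 15 N, up from about 4 N while pushing.
- **Return:** I set the rod on the socket floor, felt contact at about 7 to 12 N, and let go.
- **Last pictures:** The disc lies on the bottom. The rod stands upright in its holder within a few mm of where it began. The gripper is open about 110 mm above the rod.
- **Checks that disagreed:** Nothing failed. The wrist force while pushing read about 4 N, slightly under the stated 5 to 7 N. The grip reading was about 18 mm for the 20 mm grip. I put the first down to the rod's weight and a small zero offset, and left the second unexplained.

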